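# Snap the pot-filler spout into its quick coupler

### The arm

A 6-joint arm with a two-finger parallel gripper is mounted at the origin on the work surface. World frame = base frame: x ahead of the robot, y to its left, z up, the work surface at z = 0. Lengths are in mm, angles in degrees, forces in N, time in s.
With the tool pointing down it reaches from about 350 to 850 mm from the base axis. Payload 8.1 kg.
Tool frame: the origin (TCP) lies on the centre line of the jaws, within the pads' length; the fingertips stand 8 mm ahead of it and the grasp point (between the pads) lies 11 mm behind it; x points along the fingers, z is the direction in which the jaws open and shut, and the axes are right-handed (so a half turn about x gives the same grasp; the last joint's range is limited). The gripper opens to 85 mm and grips with 20 to 120 N. Pads are 22 mm wide; open, the fingers measure 114 mm over their backs; the gripper's body (76 mm by 85 mm) begins 54 mm behind the grasp point. The pads swing forward as they close: fully open they stand 13 mm farther back than shut.
Start: joints at [-71.585, 7.471, 85.268, -0, 87.261, -4.893], TCP at [237.423, -551.031, 239.292] pointing down, gripper open.
Joint ranges: [-169.43, 169.43], [-51.17, 129.36], [1.28, 143.12], [-76.62, 256.62], [0, 156.53], [-152.29, 152.29]. Speed limits (degrees/s): [136.94, 136.94, 159.86, 180, 180, 180].

### API

Orientations are given as [roll, pitch, yaw] about the fixed x, y, z axes, in that order (R = Rz(yaw) Ry(pitch) Rx(roll)).
In Python, from bench import r, vision, order gives the robot as it stands. The module is installed in compiled form; this text tells all that it offers.
- The arm moves only by the shell command python3 -m jog 'ROWS' [FORCE]. ROWS is JSON, a list of rows, each a list of 3 entries, a list of its own where there are three numbers: the shift along the world's x, y, z in m, then the turn, a rotation vector about the world's x, y, z in rad, then the opening, from -1 (shut) to 1 (fully open). A call has 1 to 5 rows; each row is the pose to reach, as a shift and turn from the pose commanded when the call began; what a row does not reach only later rows make up. A row lasts 1/12 s, in which the tool goes at most 41.7 mm and 7.16 degrees, less where a joint would pass 70% of its speed; a pose out of reach is approached as far as the arm can. A call with a gripper value outside its range is refused whole. The fingers move at their own pace and stop on an object; FORCE is the grip in N (left out, the last holds). Time passes only in rows, so rows that repeat a pose let the fingers close. It gives the time, the measured TCP pose, the force and the opening at its end, in the units of the state.
- r.sense(): the state, without advancing time (a new reading comes with each control period).
- vision.snapshot(name): name is "side" or "top" or "wrist"; returns the picture (480x640x3 uint8, red, green, blue); there is no depth.
- vision.camera_model(name): a dict with "fov_y" (degrees; the focal length in pixels is half the picture's height over the tangent of half this angle, whatever the lens; pixels are square), "cx", "cy" (the principal point, pixels), "world_to_cam" (4x4, takes a point from world to camera coordinates). Camera axes: x right, y down, z forward; pixel columns grow to the right and rows downward; lengths in mm; the calibration is good to about 2 mm. A picture is of the moment at which its call begins: read the wrist's pose just before it. camera_model takes no time and is no camera call; for the wrist camera it gives the pose at the moment of the call.
- order.hand_in(): hands the job in, once; it reports no verdict.
The state is a dict: "time": time; "joint_pos": joint angles; "qd": joint speeds; "joint_efforts": joint torques, N m; "tool_pos": TCP position; "tcp_rot": TCP orientation; "ft_force": force on the tool from outside, world axes, zero at the start; "wrist_torque": the same for the moment, N m; "finger_gap": finger opening in mm.
Only numpy, scipy, OpenCV 4.12 (cv2) and the standard library are available. Lean on these libraries where they do the work, as an engineer would, in place of code of your own. Each camera call takes 0.05 s, during which the arm holds its last target.

### The job

Pull the brass sleeve of the quick coupler on the ledge down until it stays back by itself, then take the pot-filler spout from its stand and press it gently into the coupler until it is fully home, upright, and the sleeve has sprung forward around it; do not drop it in or force it (keep the push below 30 N). Let go, and leave the other things on the ledge where they are.

Things in the scene. Friction and masses are not known exactly. Their poses are not given: they have to be found in the camera images.
- deck: Round aluminium outlet bolted to the ledge, 90 mm across, 30 mm high. Origin: centre of its underside, on the axis of the steel quick coupler that stands upright on it, mouth up. The coupler's stem is clamped somewhere from 0 to 20 mm up; this rise, h, is NOT measured: feel or see it. It does not change under load.
- deck_top (a point): Centre of the outlet's top, 30 mm above its origin. Heights above this point, each plus h: fixed nut 1 to 16 mm (40 across); steel barrel, 30 across, bore 22, mouth at 70; brass sleeve when forward (up) 32 to 64, 42 across, with a flange 60 across and 4 thick at its lower end (flange top at 36). The sleeve is the part to pull down.
- sleeve (a joint): Travel (m) of the brass sleeve straight down: 0 forward (up), 0.012 fully back at a hard stop, baring a red band. A spring pushes it forward: about 7 N to start it down, less further on; past 8 mm it snaps to the stop and stays back when let go (4 N frees it). Forward, three balls block the bore 9 mm below the mouth; back, they clear it.
- trip (a joint): Height (m) of the black trip in the bore above its lowest place: 0 when the sleeve is forward, 0.005 when it is back; always 5/12 of the sleeve's travel. When back, an entering plug meets it about 4.5 mm short of home; pushed on (about 10 N, then less) it frees the sleeve, which springs forward and locks the plug as that goes home.
- spout: Pot-filler spout, about 0.26 kg, upright, plug down in a wooden ring stand. Origin: centre of the plug's tip, z up. Brass plug 20 mm across, 34 long (tip tapers to 16 over 4 mm, groove at 16.5 to 26); steel shoulder 34 across at 34 to 38; body 29 across up to 60. Home: shoulder on the coupler's mouth, tip 34 below it, turned any way.
- spout_grip (a point): Middle of the spout's black ribbed round grip, 28 mm across, on its axis 82 mm above the tip; the grip runs from 60 to 104 mm (the top). A 12 mm outlet tube leaves the body at 50 mm height along the spout's own x and ends 66 mm from the axis; it stays below 60 mm height.
- stand: Wooden ring that holds the spout, 60 mm across, 45 mm high, hole 25 mm right through, fixed to the ledge; the spout's shoulder rests on its top. Origin: centre of its underside.
- molcajete: Basalt mortar on three legs, dark grey, 170 mm across, 105 mm high; origin at the centre of its underside. Bystander.
- pestle: Basalt pestle lying beside it, 105 mm long, 48 mm thick; origin under its middle. Bystander.
- warmer: Terracotta-coloured ceramic tortilla warmer with its lid on, 192 mm across, 126 mm high; origin at the centre of its underside. Bystander.
- squeezer: Steel lime squeezer lying flat, about 213 mm long (from 98 mm behind to 115 mm ahead of its origin along its own x), 68 mm wide, 34 mm high; origin on the ledge under it. Bystander.
- lighter: White plastic push-button lighter lying flat, 215 mm long along its own x (from -98 to 117 mm), 26 mm wide, 28 mm high; origin on the ledge under it. Bystander.
- salt: White salt jar with wooden cap, 44 mm across, 62 mm high; origin at the centre of its underside. Bystander.
There are look-alikes about, which are no part of the job. Of the things that look like the deck, take the one that is nearest to the robot's base at the start. What is shaped like the spout but green is not meant.

How it is judged:
By the outcome, as a careful person would: the job done as asked, in the order asked, and still so for the second after the job is handed in, with the robot touching nothing.
It also fails if it takes over 59 s, if anything falls off the work surface, if the arm or the gripper's body presses on something with over 40 N, if the wrist force passes 120 N, or if a joint passes its speed limit or range.

## Working session

There is one attempt and no reset: what is moved stays moved. The work goes in short steps, Python scripts to look and compute and a shell command to move; the robot and the scene stay as the last step left them, time stands still between calls to the robot, and variables do not carry over. Pictures are saved under pics/ and viewed, and the job is handed in when it is done.

```bash
mkdir -p pics; ls; python3 - <<'E'
from bench import r, vision, order
import cv2
print(r.sense())
for n in ["side","top","wrist"]:
    m=vision.camera_model(n); print(n,m)
    cv2.imwrite(f"pics/{n}0.png",vision.snapshot(n)[:,:,::-1])
E
```

```text
pics
{'time': 0.0, 'joint_pos': array([-7.15845420e+01,  7.51513696e+00,  8.53310754e+01, -7.32595633e-04,
        8.72599884e+01, -4.89269893e+00]), 'qd': array([ 0.01404089,  0.0433583 , -0.00428031,  0.00257356,  0.02879872,
       -0.03061823]), 'joint_efforts': array([-4.23030560e-04, -5.69397461e+01, -5.00561428e+01, -4.51461146e-04,
        1.49237219e-02,  2.33765485e-05]), 'tool_pos': array([ 237.25471167, -550.51244655,  238.22688939]), 'tcp_rot': array([175.50204607,  89.89379672, 108.81023872]), 'ft_force': array([-0.42283522,  0.02444903, -0.27484324]), 'wrist_torque': array([-6.99614493e-03, -2.05789363e-03,  7.45051745e-05]), 'finger_gap': 85.23997003576173}
side {'fov_y': 56.62721859533781, 'cx': 326.00667668103796, 'cy': 234.10815765042707, 'world_to_cam': array([[-9.82900346e-01, -1.83376348e-01, -1.67339498e-02,
         5.75662518e+02],
       [-1.33320460e-01,  7.71383066e-01, -6.22249002e-01,
         1.22506967e+02],
       [ 1.27014035e-01, -6.09377782e-01, -7.82640501e-01,
         1.09749674e+03],
       [ 0.00000000e+00,  0.00000000e+00,  0.00000000e+00,
  
[... 211 characters left out ...]
       [-9.99228382e-01,  2.04624812e-02, -3.35250410e-02,
         5.63197303e+02],
       [ 3.38983984e-02,  1.81802113e-02, -9.99259915e-01,
         1.28664590e+03],
       [ 0.00000000e+00,  0.00000000e+00,  0.00000000e+00,
         1.00000000e+00]])}
wrist {'fov_y': 60.421060940539256, 'cx': 314.71265624338025, 'cy': 240.101578850166, 'world_to_cam': array([[ 3.95872720e-01, -9.18304596e-01, -1.20755556e-03,
        -5.99224719e+02],
       [-8.69981340e-01, -3.75461310e-01,  3.19626769e-01,
        -4.23685189e+01],
       [-2.93968122e-01, -1.25480968e-01, -9.47542754e-01,
         3.80726369e+02],
       [ 0.00000000e+00,  0.00000000e+00,  0.00000000e+00,
         1.00000000e+00]])}
```

View pics/side0.png

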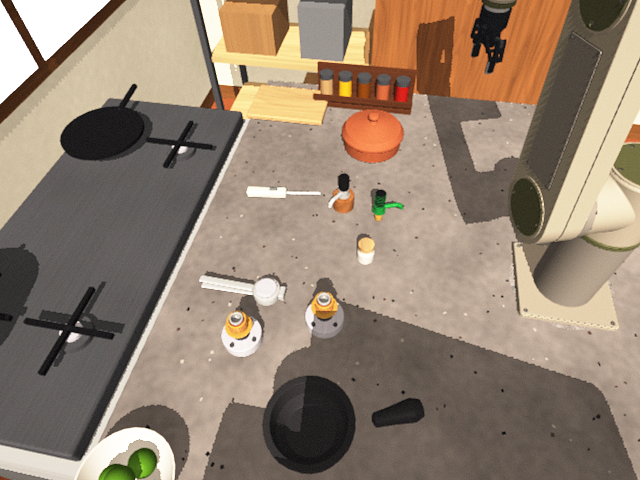

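View pics/top0.png

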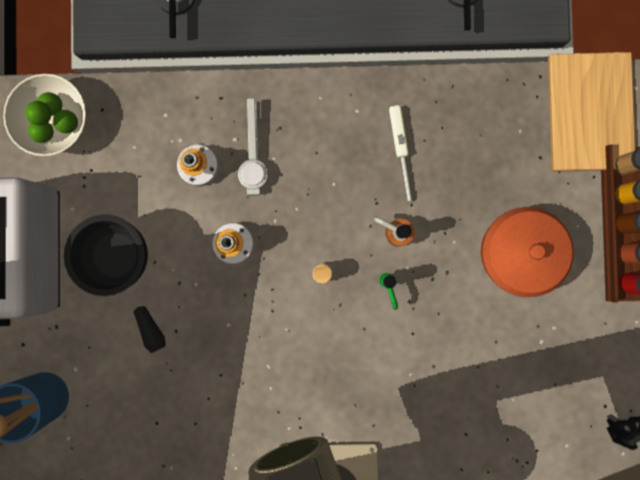

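View pics/wrist0.png

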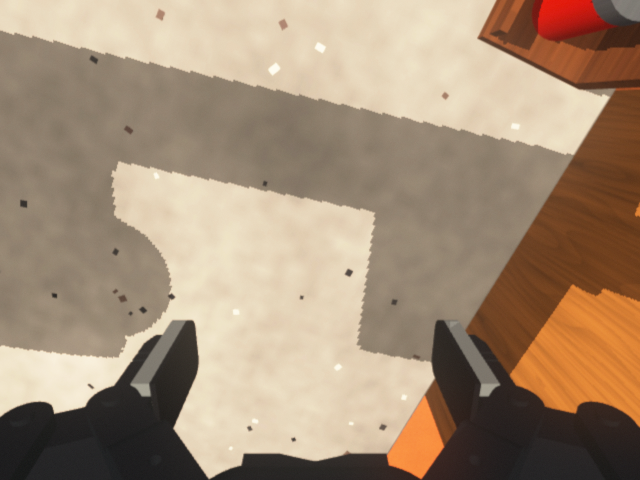

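The side view shows two couplers, at (240,330) and (323,312). In the top view they are at (197,165) and (232,243). The nearer one to the base is at top (232,243). The spout with the black grip stands at top (400,232), and the green look-alike is at (388,283). I'll enlarge these.

```bash
cat > h.py <<'E'
import cv2,numpy as np
from bench import r, vision, order
def crop(src,x,y,w,h,k,out):
    im=cv2.imread(src) if isinstance(src,str) else src
    c=im[y:y+h,x:x+w]; c=cv2.resize(c,None,fx=k,fy=k,interpolation=cv2.INTER_CUBIC)
    for i in range(0,w,10): cv2.putText(c,str(x+i),(i*k,8),0,.3,(255,0,255),1); cv2.line(c,(i*k,0),(i*k,4),(255,0,255),1)
    for i in range(0,h,10): cv2.putText(c,str(y+i),(0,i*k+4),0,.3,(255,0,255),1)
    cv2.imwrite(out,c)
def f(m,): return 240/np.tan(np.radians(m['fov_y']/2))
def proj(m,p):
    q=m['world_to_cam']@np.append(p,1); F=f(m); return np.array([m['cx']+F*q[0]/q[2],m['cy']+F*q[1]/q[2]])
def ray(m,u,v):
    T=m['world_to_cam'];R=T[:3,:3]; d=R.T@np.array([(u-m['cx'])/f(m),(v-m['cy'])/f(m),1]); return -R.T@T[:3,3],d
def atz(m,u,v,z):
    c,d=ray(m,u,v); return c+d*(z-c[2])/d[2]
def tri(obs):
    A=np.zeros((3,3));b=np.zeros(3)
    for m,u,v in obs:
        c,d=ray(m,u,v); d=d/np.linalg.norm(d); P=np.eye(3)-np.outer(d,d); A+=P;b+=P@c
    x=np.linalg.solve(A,b); return x
E
python3 - <<'E'
from h import *
crop("pics/top0.png",200,210,70,70,8,"pics/t_c.png")
crop("pics/top0.png",365,205,60,60,8,"pics/t_s.png")
crop("pics/side0.png",290,275,70,70,8,"pics/s_c.png")
crop("pics/side0.png",315,165,60,60,8,"pics/s_s.png")
a=[cv2.resize(cv2.imread(f"pics/{n}.png"),(400,300) if 0 else (400,400)) for n in ["t_c","t_s","s_c","s_s"]]
cv2.imwrite("pics/q1.png",np.hstack([cv2.imread("pics/t_c.png")[:,:],]))
E
```

```text
(no output)
```

View pics/t_c.png

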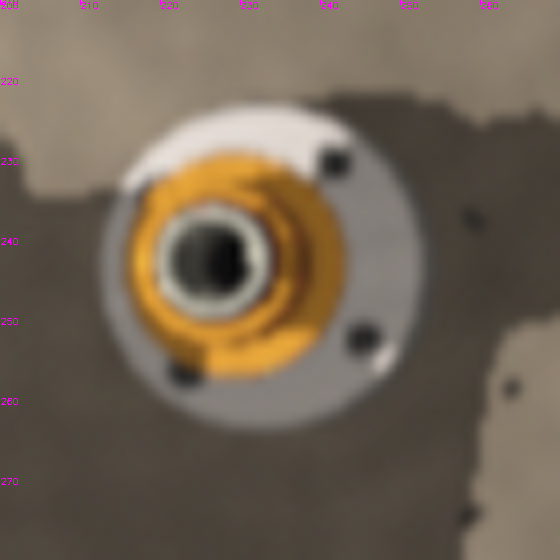

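View pics/t_s.png

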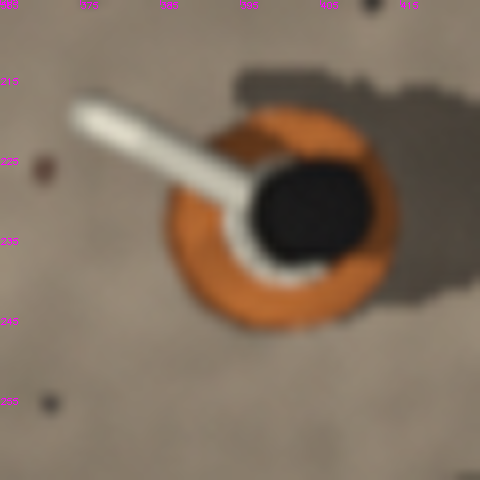

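View pics/s_c.png

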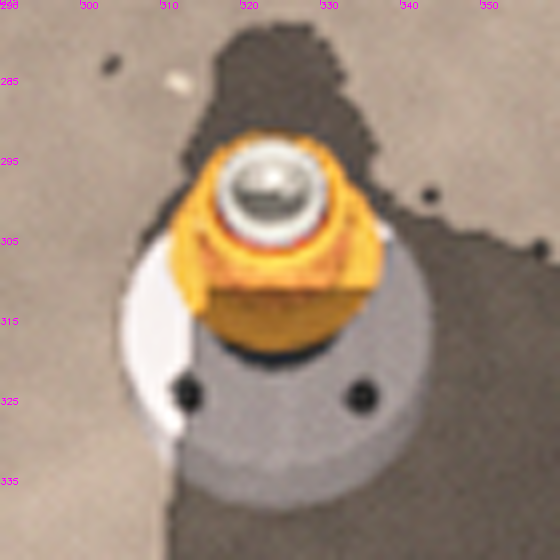

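View pics/s_s.png

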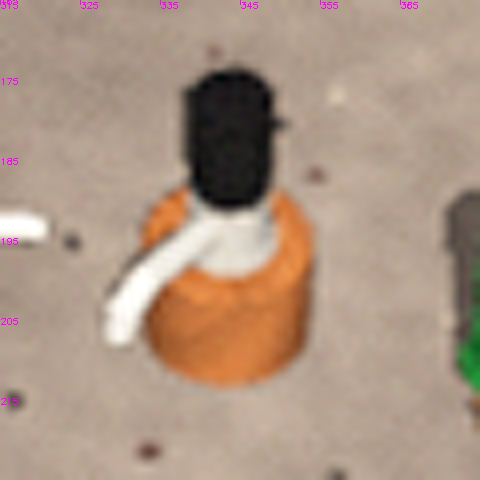

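```bash
python3 - <<'E'
from h import *
t=vision.camera_model('top');s=vision.camera_model('side')
print("deck top c",atz(t,232.7,243.3,28), "side", atz(s,323.7,315.5,30))
print("mouth",tri([(t,226.3,241.8),(s,323,299)]))
for z in(100,110,120): print(z,atz(t,226.3,241.8,z),atz(s,323,299,z))
print("stand",atz(t,399,232.5,43), "grip top top",atz(t,403.7,231,115),"side",atz(s,343,178.5,115))
print("tube tip",atz(t,374,218.5,50))
for n,p in [("sq",(252,174)),("salt",(321,272)),("green",(388,283)),("other",(195,160)),("lighter tip",(408,198)),("green tip",(395,306))]: print(n,atz(t,*p,30))
print("top of grip proj for check")
E
```

```text
deck top c [550.68626233 199.25837341  28.        ] side [552.73067334 202.679373    30.        ]
mouth [552.74972959 200.40495538 100.4787155 ]
100 [552.30635914 200.4230562  100.        ] [553.2711984  200.18294693 100.        ]
110 [552.03444592 198.63500552 110.        ] [551.96300684 205.86080601 110.        ]
120 [551.7625327  196.84695485 120.        ] [550.65481527 211.53866508 120.        ]
stand [ 566.34598988 -163.53721226   43.        ] grip top top [ 566.533212   -164.67856234  115.        ] side [ 567.60333253 -158.25755614  115.        ]
tube tip [ 597.3018678  -109.84192417   50.        ]
sq [702.13011712 154.11557631  30.        ]
salt [484.12734123   6.72151649  30.        ]
green [ 457.42803023 -138.52273545   30.        ]
other [735.94558637 279.5301427   30.        ]
lighter tip [ 641.81678475 -186.51367872   30.        ]
green tip [ 407.31152204 -152.50686529   30.        ]
top of grip proj for check
```

```bash
python3 - <<'E'
from h import *
from scipy.spatial.transform import Rotation as Ro
s=r.sense(); R=Ro.from_euler('xyz',s['tcp_rot'],degrees=True).as_matrix(); print(R)
m=vision.camera_model('wrist');T=m['world_to_cam']; c=-T[:3,:3].T@T[:3,3]
print(c-s['tool_pos'], R.T@(c-s['tool_pos']), 'view dir',T[2,:3],'img right',T[0,:3], 'floor centre',atz(m,320,240,0), 'tcp px',proj(m,s['tool_pos']),'floor under tcp',proj(m,s['tool_pos']*[1,1,0]))
E
```

```text
[[-4.62532218e-04  9.18397927e-01  3.95657723e-01]
 [ 1.37876996e-03  3.95657975e-01 -9.18396900e-01]
 [-9.99998943e-01  1.20732827e-04 -1.44926403e-03]]
[ 75.00332173  32.18997725 135.22997229] [-1.35220138e+02  8.16354431e+01 -8.35157323e-02] view dir [-0.29389779 -0.12569226 -0.94753657] img right [ 0.39587275 -0.91830486 -0.00097338] floor centre [ 198.47712225 -572.61919897    0.        ] tcp px [314.71284691 331.26894882] floor under tcp [314.96439628 194.44076374]
```

```bash
python3 -m jog '[[[0.031,0.036,0],[0,0,0],1],[[0.062,0.072,0],[0,0,0],1],[[0.09,0.105,0],[0,0,0],1],[[0.116,0.136,0],[0,0,0],1],[[0.14,0.165,0],[0,0,0],1]]'
```

```text
time: 0.57
tool_pos: [373.0, -390.6, 239.0]
tcp_rot: [-178.7, 90.0, 114.5]
ft_force: [1.1, -1.0, 1.1]
finger_gap: 85.8
```

```bash
python3 -m jog '[[[0.027,0.031,0],[0,0,0],1],[[0.054,0.062,0],[0,0,0],1],[[0.08,0.093,0],[0,0,0],1],[[0.106,0.124,0],[0,0,0],1],[[0.13,0.153,0],[0,0,0],1]]' && python3 -m jog '[[[0.025,0.029,0],[0,0,0],0.2],[[0.045,0.05,0],[0,0,0],0.2],[[0.06,0.07,0],[0,0,0],0.2],[[0.06,0.07,0],[0,0,0],0.2],[[0.06,0.07,0],[0,0,0],0.2]]' && python3 - <<'E'
from h import *
s=r.sense();m=vision.camera_model('wrist');print(s['tool_pos'],s['finger_gap'],proj(m,s['tool_pos']));np.save('m1.npy',m)
cv2.imwrite("pics/w1.png",vision.snapshot('wrist')[:,:,::-1])
E
```

```text
time: 0.98
tool_pos: [503.3, -237.1, 239.1]
tcp_rot: [162.8, 90.0, 96.2]
ft_force: [0.8, -0.4, -0.7]
finger_gap: 85.5
time: 1.4
tool_pos: [562.6, -167.9, 238.7]
tcp_rot: [-128.8, 89.9, 164.7]
ft_force: [-1.8, -0.4, -0.4]
finger_gap: 51.1
[ 562.58355823 -167.93697024  238.66000807] 51.12935758163313 [314.69389838 331.22347017]
```

View pics/w1.png

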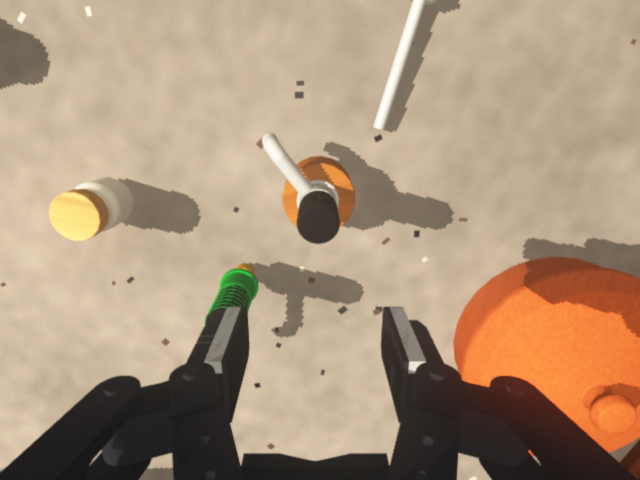

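The wrist view shows the spout's grip top around (318,222) and the stand ring around (319,193). The tube tip is at (268,139), and the green look-alike is at (235,290).

```bash
python3 - <<'E'
from h import *
crop("pics/w1.png",240,120,140,140,5,"pics/w1c.png")
m=np.load('m1.npy',allow_pickle=True).item();t=vision.camera_model('top');s=vision.camera_model('side')
print(atz(m,319,194,45),atz(m,318,224,115),atz(m,268,139,55),atz(m,238,275,100))
E
```

```text
[ 573.09996187 -167.12855435   45.        ] [ 568.27669567 -167.79027821  115.        ] [ 598.38051027 -113.9542902    55.        ] [ 506.08713315 -132.05509136  100.        ]
```

View pics/w1c.png

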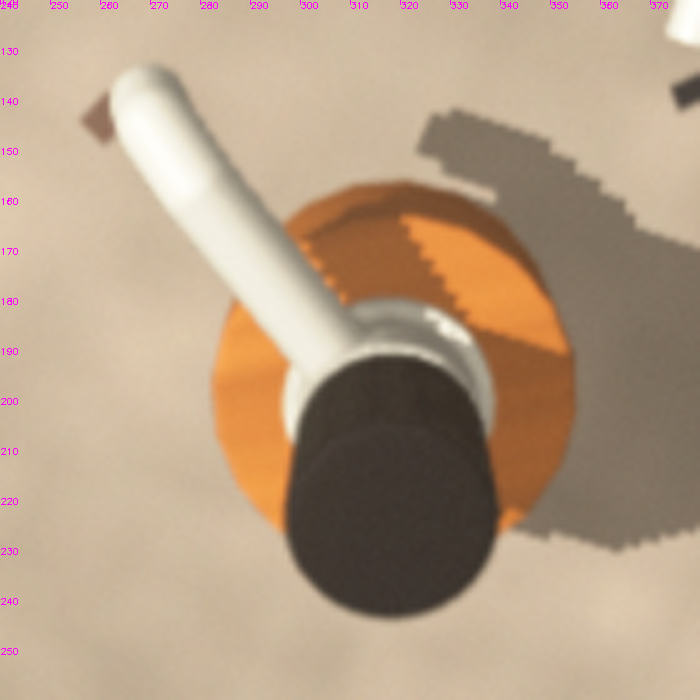

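```bash
python3 -m jog '[[[-0.002,0.036,0.005],[0,0,0],0.1],[[-0.004,0.072,0.005],[0,0,0],0.1],[[-0.006,0.108,0.005],[0,0,0],0.1],[[-0.008,0.144,0.005],[0,0,0],0.1],[[-0.01,0.18,0.005],[0,0,0],0.1]]' && python3 -m jog '[[[-0.002,0.036,0.0],[0,0,0],0.1],[[-0.003,0.072,0.0],[0,0,0],0.1],[[-0.004,0.108,0.0],[0,0,0],0.1],[[-0.005,0.144,0.0],[0,0,0],0.1],[[-0.005,0.17,0.0],[0,0,0],0.1]]' && python3 -m jog '[[[0,0.015,0],[0,0,0],0.1],[[0,0.015,0],[0,0,0],0.1],[[0,0.015,0],[0,0,0],0.1]]' && python3 - <<'E'
from h import *
s=r.sense();m=vision.camera_model('wrist');print(s['tool_pos'],s['finger_gap'],s['joint_pos'],s['ft_force']);np.save('m2.npy',m)
im=vision.snapshot('wrist')[:,:,::-1]
cv2.imwrite("pics/w2.png",im)
E
```

```text
time: 1.87
tool_pos: [551.5, 10.7, 244.3]
tcp_rot: [-13.8, 90.0, -80.6]
ft_force: [-0.2, 0.3, 0.7]
finger_gap: 47.0
time: 2.28
tool_pos: [546.8, 182.0, 244.4]
tcp_rot: [150.3, 90.0, 83.6]
ft_force: [0.1, 0.1, 0.5]
finger_gap: 46.9
time: 2.53
tool_pos: [547.2, 195.0, 244.1]
tcp_rot: [-47.2, 90.0, -113.8]
ft_force: [0.5, -0.7, 0.2]
finger_gap: 46.8
[547.19253021 195.04883519 244.11108136] 46.76865085475987 [ 1.45830626e+01  4.44030113e+00  8.80077207e+01 -3.35687938e-02
  8.75785806e+01  8.12626035e+01] [ 0.46656591 -0.72758443  0.23911087]
```

View pics/w2.png

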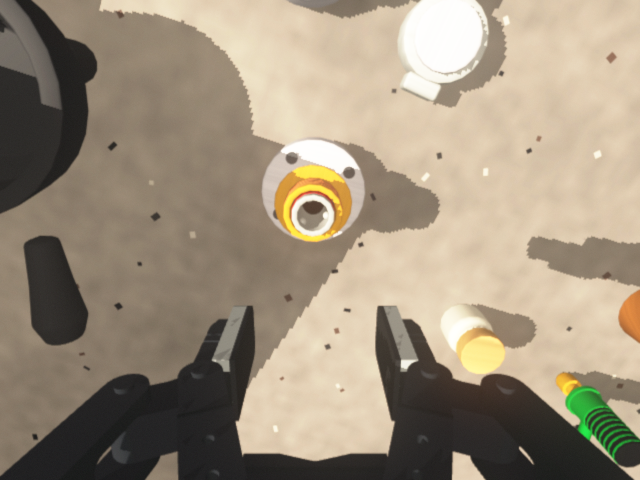

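```bash
python3 - <<'E'
from h import *
crop("pics/w2.png",255,130,120,120,6,"pics/w2c.png")
E
```

```text
(no output)
```

View pics/w2c.png

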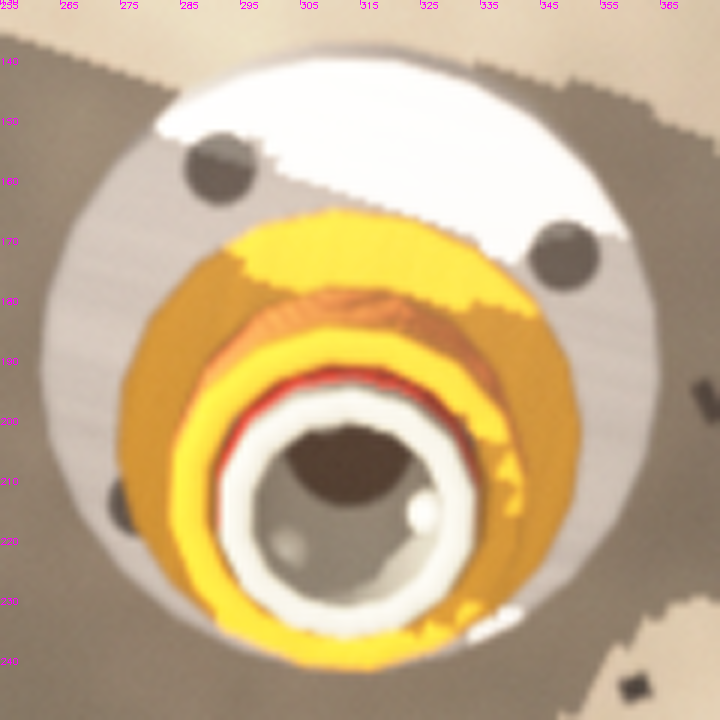

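```bash
cat > fit.py <<'E'
from h import *
from scipy.optimize import least_squares
m=np.load('m2.npy',allow_pickle=True).item();t=vision.camera_model('top');s=vision.camera_model('side')
def circ(m,x,y,z,d):
    a=np.linspace(0,2*np.pi,72); P=np.array([proj(m,[x+d/2*np.cos(k),y+d/2*np.sin(k),z]) for k in a])
    return P[:,0].min(),P[:,0].max(),P[:,1].min(),P[:,1].max()
def res(p,cams='wts'):
    x,y,h=p[:3];o=[]
    if 'w' in cams:
        q=circ(m,x,y,100+h,30); o+=[q[0]-291.5,q[1]-334.2,q[2]-194,q[3]-236]
        q=circ(m,x,y,66+h,60); o+=[q[0]-274.5,q[1]-352]
        q=circ(m,x,y,66+h,60); o+=[q[2]-164.7]
        q=circ(m,x,y,30,90); o+=[q[0]-262,q[1]-365]
    if 't' in cams:
        q=circ(t,x,y,100+h,30); o+=list(2*(np.array(q)-[219.2,233.6,235,249]))
    if 's' in cams:
        q=circ(s,x,y,100+h,30); o+=list(2*(np.array(q)-[316.2,330.2,292,306]))
    return np.array(o)
if __name__=="__main__":
  for c in ['w','ts','wt','wts']:
    f_=least_squares(res,[552,200,3],args=(c,)); print(c,f_.x,np.round(f_.fun,1))
E
python3 fit.py
```

```text
w [552.42190609 198.40821826   1.82952297] [ 0.   0.4  0.1 -0.2 -0.1 -0.1  0.1 -1.   0.6]
ts [552.31104148 200.22765288   0.5554818 ] [-0.1 -0.1 -0.9  0.1  0.6  0.3  2.  -1.9]
wt [552.55906627 198.69493821   3.35692935] [-0.4  0.2  0.3  0.1 -0.5 -0.2  0.1 -1.2  0.3  0.8  1.  -1.3 -0.2]
wts [5.52294231e+02 1.98793522e+02 4.55121345e-01] [-0.4 -0.3 -0.3 -0.9 -0.4 -0.7 -0.2 -1.4  0.1  1.3  1.3 -0.9  0.1  0.9
  0.5  0.9 -3. ]
```

```bash
python3 -m jog '[[[0.005,0.0036,-0.03],[0,0,0],0.15],[[0.005,0.0036,-0.065],[0,0,0],0.15],[[0.005,0.0036,-0.095],[0,0,0],0.15],[[0.005,0.0036,-0.115],[0,0,0],0.15],[[0.005,0.0036,-0.125],[0,0,0],0.15]]' && python3 -m jog '[[[0,0,0],[0,0,0],0.15],[[0,0,0],[0,0,0],0.15]]' && python3 - <<'E'
from h import *
s=r.sense();m=vision.camera_model('wrist');print(s['tool_pos'],s['finger_gap'],s['ft_force']);np.save('m3.npy',m)
im=vision.snapshot('wrist')[:,:,::-1]
cv2.imwrite("pics/w3.png",im); print(atz(m,313,250,102))
for z in(102,67): print(proj(m,[552.4,198.6,z]))
E
```

```text
time: 3.0
tool_pos: [550.4, 196.7, 115.4]
tcp_rot: [-93.8, 89.7, -160.6]
ft_force: [-0.5, -0.8, 0.1]
finger_gap: 49.0
time: 3.17
tool_pos: [552.7, 198.3, 119.9]
tcp_rot: [17.3, 90.0, -49.5]
ft_force: [-0.2, 1.3, 1.1]
finger_gap: 49.4
[552.67915936 198.29639301 119.89631857] 49.39591547895524 [-0.1755689   1.34689612  1.1478135 ]
[576.14490916 209.09651928 102.        ]
[313.74817609 308.73669616]
[313.85884929 275.0287483 ]
```

View pics/w3.png

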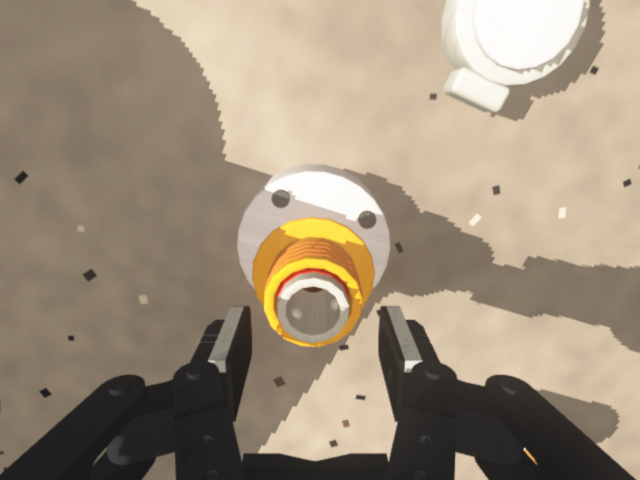

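The mouth appears at (313,309), where I predicted it, and the jaws straddle it. I'll descend beside the sleeve.

```bash
python3 -m jog '[[[0,0,-0.012],[0,0,0],0.15],[[0,0,-0.024],[0,0,0],0.15],[[0,0,-0.032],[0,0,0],0.15],[[0,0,-0.036],[0,0,0],0.15]]' && python3 -m jog '[[[0,0,-0.003],[0,0,0],0.15],[[0,0,-0.006],[0,0,0],0.15],[[0,0,-0.006],[0,0,0],0.15]]'
```

```text
time: 3.55
tool_pos: [551.2, 199.2, 81.3]
tcp_rot: [-99.1, 89.9, -165.8]
ft_force: [-0.4, -0.2, -0.1]
finger_gap: 49.0
time: 3.8
tool_pos: [552.2, 199.4, 76.9]
tcp_rot: [-106.5, 90.0, -173.2]
ft_force: [-0.2, -0.5, 0.1]
finger_gap: 49.2
```

```bash
python3 -m jog '[[[0,0,-0.002],[0,0,0],0.15],[[0,0,-0.004],[0,0,0],0.15],[[0,0,-0.004],[0,0,0],0.15]]'
```

```text
time: 4.05
tool_pos: [552.7, 199.6, 74.1]
tcp_rot: [84.4, 89.9, 17.7]
ft_force: [-2.5, -1.5, 5.1]
finger_gap: 48.9
```

```bash
python3 -m jog '[[[0,0,-0.0015],[0,0,0],0.15],[[0,0,-0.003],[0,0,0],0.15],[[0,0,-0.003],[0,0,0],0.15]]';python3 -m jog '[[[0,0,-0.0015],[0,0,0],0.15],[[0,0,-0.003],[0,0,0],0.15],[[0,0,-0.003],[0,0,0],0.15]]'
```

```text
time: 4.3
tool_pos: [552.6, 199.5, 70.7]
tcp_rot: [85.3, 89.9, 18.6]
ft_force: [0.2, -0.1, 1.8]
finger_gap: 49.1
time: 4.55
tool_pos: [551.9, 199.2, 66.7]
tcp_rot: [-94.7, 90.0, -161.4]
ft_force: [-0.5, 0.5, -0.3]
finger_gap: 49.1
```

```bash
python3 - <<'E'
from h import *
s=r.sense();print(s['tool_pos'],s['ft_force'])
cv2.imwrite("pics/w4.png",vision.snapshot('wrist')[:,:,::-1])
crop("pics/w4.png",220,230,200,150,4,"pics/w4c.png")
E
```

```text
[551.94706642 199.24393428  66.65218128] [-0.50039324  0.5336282  -0.25171903]
```

View pics/w4c.png

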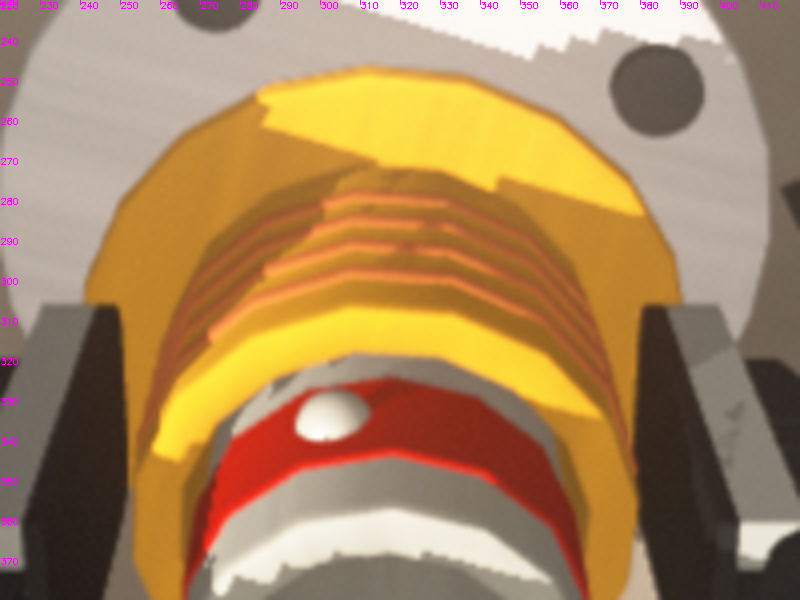

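The red band is fully bared and the force is back to zero, so the sleeve has latched back. I'll go up and over to the spout.

```bash
python3 -m jog '[[[0,0,0.015],[0,0,0],0.15],[[0,0,0.045],[0,0,0],0.15],[[0,0,0.08],[0,0,0],0.15],[[0.0,-0.01,0.115],[0,0,0],0.15],[[0.002,-0.035,0.145],[0,0,0],0.15]]' && python3 -m jog '[[[0.002,-0.036,0.01],[0,0,0],0.15],[[0.004,-0.072,0.01],[0,0,0],0.15],[[0.006,-0.108,0.01],[0,0,0],0.15],[[0.008,-0.144,0.01],[0,0,0],0.15],[[0.01,-0.18,0.01],[0,0,0],0.15]]' && python3 -m jog '[[[0.002,-0.036,0.0],[0,0,0],0.15],[[0.003,-0.072,0.0],[0,0,0],0.15],[[0.004,-0.105,0.0],[0,0,0],0.15],[[0.004,-0.13,0],[0,0,0],0.15],[[0.004,-0.145,0],[0,0,0],0.15]]' && python3 -m jog '[[[0,0,0],[0,0,0],0.15],[[0,0,0],[0,0,0],0.15]]'
```

```text
time: 5.02
tool_pos: [554.0, 166.3, 214.5]
tcp_rot: [122.3, 89.9, 55.8]
ft_force: [1.2, 0.6, 0.2]
finger_gap: 49.4
time: 5.43
tool_pos: [564.1, -17.2, 222.4]
tcp_rot: [58.9, 90.0, -7.8]
ft_force: [0.9, 0.6, -0.1]
finger_gap: 48.9
time: 5.85
tool_pos: [567.8, -163.6, 222.0]
tcp_rot: [-60.7, 90.0, -127.6]
ft_force: [-0.0, 0.1, 0.5]
finger_gap: 49.1
time: 6.02
tool_pos: [568.1, -160.8, 222.0]
tcp_rot: [-170.7, 90.0, 122.5]
ft_force: [0.0, 0.5, -0.4]
finger_gap: 48.7
```

```bash
python3 -m jog '[[[0,-0.007,-0.03],[0,0,0],0.15],[[0,-0.007,-0.06],[0,0,0],0.15],[[0,-0.007,-0.082],[0,0,0],0.15],[[0,-0.007,-0.088],[0,0,0],0.15],[[0,-0.007,-0.088],[0,0,0],0.15]]' && python3 - <<'E'
from h import *
s=r.sense();m=vision.camera_model('wrist');print(s['tool_pos'],s['finger_gap']);np.save('m5.npy',m)
cv2.imwrite("pics/w5.png",vision.snapshot('wrist')[:,:,::-1])
cv2.imwrite("pics/s5.png",vision.snapshot('side')[:,:,::-1]); crop("pics/s5.png",290,275,70,70,8,"pics/s5c.png")
print(proj(m,[568.3,-167.8,115]),proj(m,[568.3,-167.8,71]))
E
```

```text
time: 6.43
tool_pos: [566.8, -165.5, 131.8]
tcp_rot: [-138.8, 89.7, 154.6]
ft_force: [-0.4, 0.6, -0.8]
finger_gap: 49.2
[ 566.80923272 -165.48225939  131.83489029] 49.20423144572803
[321.47698552 308.61805638] [320.42489585 267.47441316]
```

View pics/w5.png

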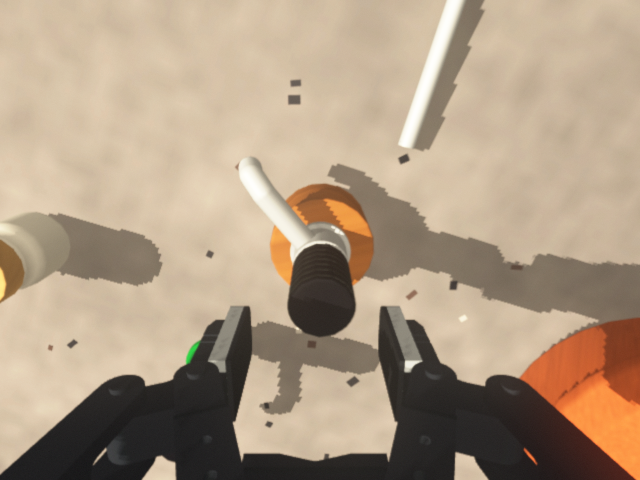

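View pics/s5c.png

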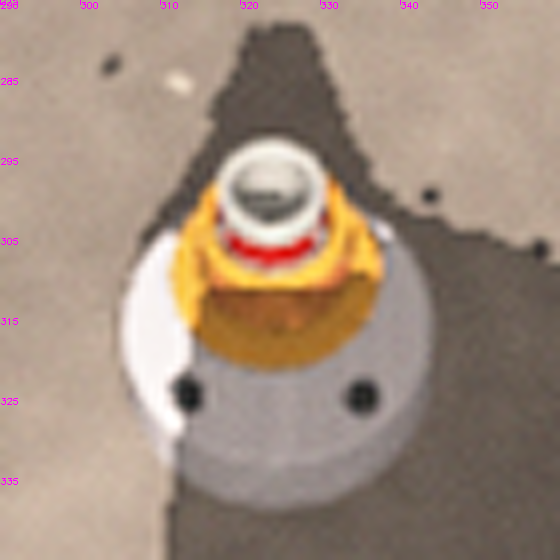

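```bash
python3 - <<'E'
from fit import *
m=np.load('m5.npy',allow_pickle=True).item()
crop("pics/w5.png",270,220,110,130,6,"pics/w5c.png")
for d in (0,-1,-2,-3):
  x=568.3+.918*-d*1; y=-167.8+.396*-d; print(d,circ(m,x,y,115,28))
E
```

```text
0 (np.float64(287.53555554652655), np.float64(355.4404484498529), np.float64(277.50311078107734), np.float64(338.1351946476088))
-1 (np.float64(287.48718400363214), np.float64(355.52131384148834), np.float64(275.21484633313236), np.float64(336.0779492641671))
-2 (np.float64(287.43862798237996), np.float64(355.6024876215637), np.float64(272.9176214005838), np.float64(334.0130666315))
-3 (np.float64(287.3898864254145), np.float64(355.6839715575554), np.float64(270.6113832484021), np.float64(331.9405041421161))
```

View pics/w5c.png

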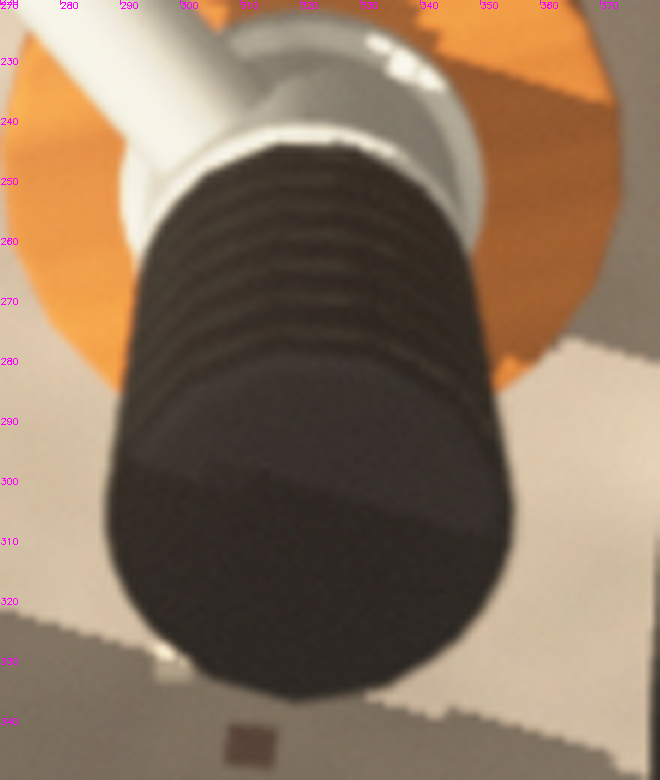

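```bash
python3 -m jog '[[[0,0,-0.01],[0,0,0],0.15],[[0,0,-0.025],[0,0,0],0.15],[[0,0,-0.038],[0,0,0],0.15],[[0,0,-0.045],[0,0,0],0.15],[[0,0,-0.047],[0,0,0],0.15]]' && python3 -m jog '[[[0,0,-0.001],[0,0,0],0.15],[[0,0,-0.001],[0,0,0],0.15],[[0,0,-0.001],[0,0,0],0.15]]'
```

```text
time: 6.95
tool_pos: [567.4, -167.2, 85.7]
tcp_rot: [-135.8, 89.9, 157.5]
ft_force: [0.4, 0.3, -0.5]
finger_gap: 49.1
time: 7.2
tool_pos: [568.8, -167.9, 87.1]
tcp_rot: [45.7, 89.9, -21.0]
ft_force: [0.6, 0.2, -0.0]
finger_gap: 49.4
```

```bash
python3 -m jog '[[[0,0,-0.002],[0,0,0],-0.1],[[0,0,-0.002],[0,0,0],-0.3],[[0,0,-0.002],[0,0,0],-0.5],[[0,0,-0.002],[0,0,0],-1],[[0,0,-0.002],[0,0,0],-1]]' 50 && python3 -m jog '[[[0,0,0],[0,0,0],-1],[[0,0,0],[0,0,0],-1],[[0,0,0],[0,0,0],-1]]' 50 && python3 - <<'E'
from h import *
s=r.sense();print(s['wrist_torque'],s['ft_force'],s['tool_pos'])
cv2.imwrite("pics/w6.png",vision.snapshot('wrist')[:,:,::-1])
E
```

```text
time: 7.62
tool_pos: [568.4, -167.6, 84.7]
tcp_rot: [60.5, 90.0, -6.2]
ft_force: [-1.5, 1.6, 3.5]
finger_gap: 27.1
time: 7.87
tool_pos: [568.4, -167.6, 84.7]
tcp_rot: [62.3, 90.0, -4.4]
ft_force: [-1.1, 1.0, 5.6]
finger_gap: 26.8
[0.31796089 0.2759923  0.01048083] [-1.13257019  0.98920967  5.60021259] [ 568.44971406 -167.60887401   84.65932769]
```

View pics/w6.png

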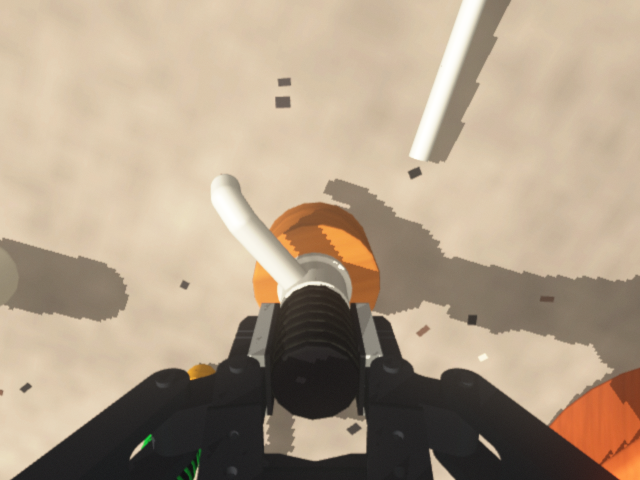

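```bash
python3 -m jog '[[[0,0,0.005],[0,0,0],-1],[[0,0,0.015],[0,0,0],-1],[[0,0,0.03],[0,0,0],-1],[[0,0,0.045],[0,0,0],-1],[[0,0,0.06],[0,0,0],-1]]' && python3 -m jog '[[[0,0,0.02],[0,0,0],-1],[[0,0,0.045],[0,0,0],-1],[[0,0.0,0.07],[0,0,0],-1],[[0,0,0.085],[0,0,0],-1],[[0,0,0.088],[0,0,0],-1]]' && python3 -m jog '[[[0,0,0],[0,0,0],-1],[[0,0,0],[0,0,0],-1]]' && python3 - <<'E'
from h import *
s=r.sense();m=vision.camera_model('wrist');print(s['wrist_torque'],s['ft_force'],s['tool_pos'],s['tcp_rot']);np.save('m7.npy',m)
for n in ['wrist','top','side']: cv2.imwrite(f"pics/{n}7.png",vision.snapshot(n)[:,:,::-1])
crop("pics/top7.png",360,190,90,80,8,"pics/top7c.png")
crop("pics/side7.png",300,90,90,130,6,"pics/side7c.png")
t=vision.camera_model('top')
for dz in (-74,-14,+30): print(dz,[proj(c,s['tool_pos']+[0,0,dz]) for c in (m,vision.camera_model('side'),t)])
E
```

```text
time: 8.33
tool_pos: [567.9, -167.6, 145.0]
tcp_rot: [-124.2, 90.0, 169.1]
ft_force: [0.2, 0.3, -2.8]
finger_gap: 27.1
time: 8.75
tool_pos: [569.9, -168.4, 237.0]
tcp_rot: [44.0, 89.6, -22.7]
ft_force: [1.0, -0.7, -1.1]
finger_gap: 27.1
time: 8.92
tool_pos: [567.8, -167.5, 231.2]
tcp_rot: [-132.7, 89.9, 160.6]
ft_force: [0.0, -0.4, -3.4]
finger_gap: 26.5
[-0.02476158  0.05499829  0.07427706] [ 2.72932154e-03 -3.76323078e-01 -3.41642440e+00] [ 567.78195022 -167.50485625  231.19880056] [-132.66645294   89.92241075  160.63757474]
-74 [array([314.76000492, 259.15589683]), array([343.72059023, 164.21588067]), array([407.81629242, 229.43093928])]
-14 [array([314.71327784, 312.97086298]), array([344.06963715, 146.14032341]), array([412.07782411, 227.98821088])]
30 [array([314.65218509, 383.33057635]), array([344.34512623, 131.87399254]), array([415.51467625, 226.8246752 ])]
```

View pics/wrist7.png

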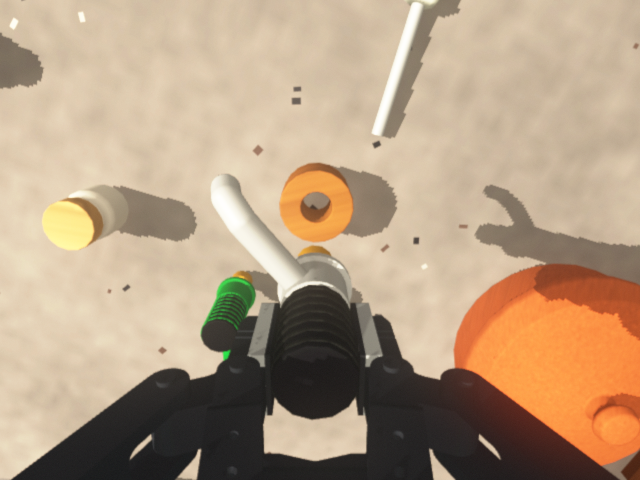

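View pics/side7c.png

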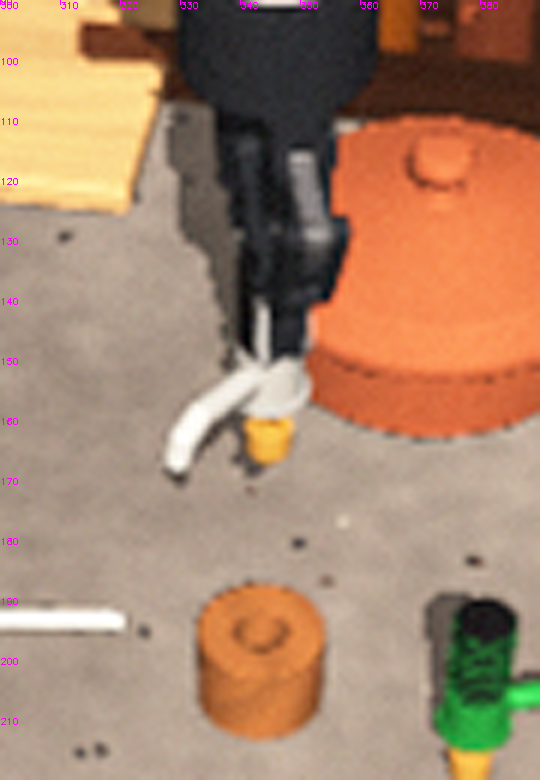

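```bash
python3 - <<'E'
from fit import *
m=np.load('m7.npy',allow_pickle=True).item()
crop("pics/wrist7.png",265,235,110,190,4,"pics/w7c.png")
p=np.array([567.8,-167.5,231.2])
for nm,dz,d in [("tip",-74,16),("tip20",-70,20),("shb",-40,34),("sht",-36,34),("body",-14,29),("gripbot",-14,28),("griptop",30,28)]:
  print(nm,np.round(circ(m,p[0],p[1],p[2]+dz,d),1))
E
```

```text
tip [300.1 329.5 245.3 272.7]
tip20 [296.1 333.5 244.2 279. ]
shb [278.3 351.2 251.5 318. ]
sht [277.5 352.  254.6 322.3]
body [279.  350.4 280.3 343.8]
gripbot [280.3 349.2 281.4 342.8]
griptop [268.8 360.5 343.6 420.3]
```

View pics/w7c.png

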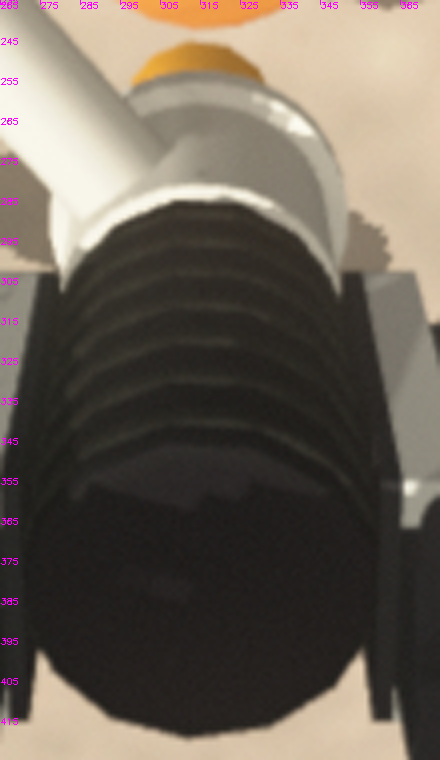

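The spout hangs upright on the TCP axis, matching prediction within about 0.5 mm. I'll carry it to the coupler.

```bash
python3 -m jog '[[[-0.001,0.02,0],[0,0,0],-1],[[-0.003,0.05,0],[0,0,0],-1],[[-0.005,0.083,0],[0,0,0],-1],[[-0.006,0.116,0],[0,0,0],-1],[[-0.007,0.15,0],[0,0,0],-1]]' && python3 -m jog '[[[-0.002,0.034,0],[0,0,0],-1],[[-0.003,0.068,0],[0,0,0],-1],[[-0.004,0.1,0],[0,0,0],-1],[[-0.005,0.13,0],[0,0,0],-1],[[-0.006,0.155,0],[0,0,0],-1]]' && python3 -m jog '[[[-0.001,0.018,0],[0,0,0],-1],[[-0.001,0.032,0],[0,0,0],-1],[[-0.001,0.042,0],[0,0,0],-1],[[-0.001,0.042,0],[0,0,0],-1],[[-0.001,0.042,0],[0,0,0],-1]]'
```

```text
time: 9.48
tool_pos: [560.3, -16.5, 230.9]
tcp_rot: [-119.3, 89.9, 174.0]
ft_force: [0.9, 0.9, -2.5]
finger_gap: 27.0
time: 9.9
tool_pos: [554.2, 139.5, 230.9]
tcp_rot: [-115.6, 89.9, 177.7]
ft_force: [-0.3, -1.0, -2.1]
finger_gap: 27.2
time: 10.32
tool_pos: [554.2, 179.0, 231.8]
tcp_rot: [-73.0, 89.9, -139.6]
ft_force: [0.5, 1.0, -2.4]
finger_gap: 26.8
```

```bash
python3 -m jog '[[[-0.001,0.01,-0.01],[0,0,0],-1],[[-0.0015,0.018,-0.022],[0,0,0],-1],[[-0.0015,0.0195,-0.032],[0,0,0],-1],[[-0.0015,0.0195,-0.036],[0,0,0],-1],[[-0.0015,0.0195,-0.036],[0,0,0],-1]]' && python3 -m jog '[[[0,0,0],[0,0,0],-1],[[0,0,0],[0,0,0],-1],[[0,0,0],[0,0,0],-1]]' && python3 - <<'E'
from fit import *
s=r.sense();m=vision.camera_model('wrist');print(s['tool_pos'],s['tcp_rot'],s['ft_force']);np.save('m8.npy',m)
cv2.imwrite("pics/w8.png",vision.snapshot('wrist')[:,:,::-1]);crop("pics/w8.png",250,180,130,150,5,"pics/w8c.png")
p=s['tool_pos']
for nm,dz,d in [("tip",-74,16),("tip20",-70,20),("sht",-36,34)]: print(nm,np.round(circ(m,p[0],p[1],p[2]+dz,d),1))
for h in (0,2,4):print(h,np.round(circ(m,552.4,198.6,100+h,30),1))
print(np.round(circ(m,552.4,198.6,30,90),1),np.round(circ(m,552.4,198.6,56,60),1))
E
```

```text
time: 10.73
tool_pos: [551.4, 198.3, 193.5]
tcp_rot: [-96.2, 89.8, -162.9]
ft_force: [0.5, -0.0, -2.7]
finger_gap: 27.0
time: 10.98
tool_pos: [553.3, 198.7, 197.1]
tcp_rot: [78.0, 89.9, 11.2]
ft_force: [-0.3, 0.0, -1.9]
finger_gap: 26.7
[553.27422391 198.71649814 197.09084719] [77.95395018 89.92665809 11.2413878 ] [-0.25177361  0.0215014  -1.91154093]
tip [299.9 329.3 245.6 273. ]
tip20 [296.  333.3 244.5 279.3]
sht [277.5 351.9 254.8 322.5]
0 [289.1 339.3 222.7 269.9]
2 [288.9 339.5 223.6 271.2]
4 [288.7 339.7 224.6 272.5]
[254.9 373.6 155.9 270.8] [271.3 357.2 183.2 265.6]
```

View pics/w8c.png

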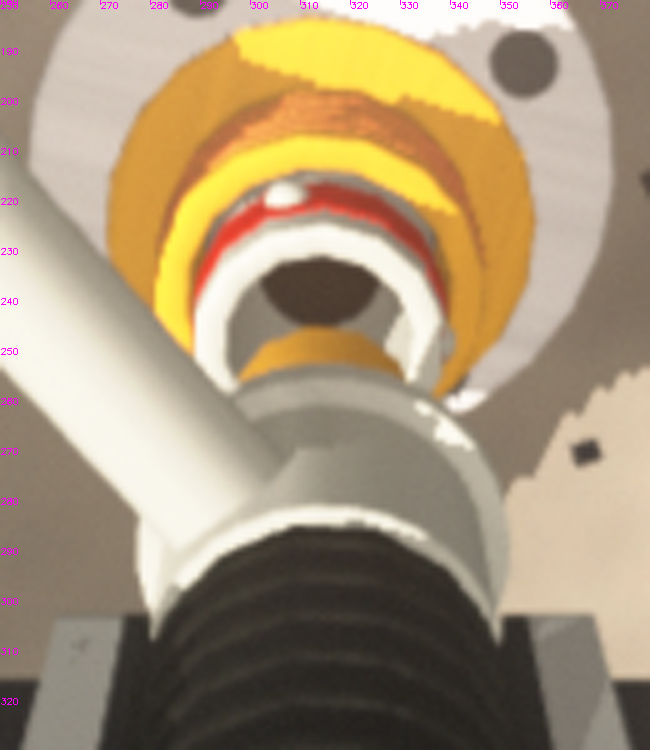

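```bash
python3 -m jog '[[[-0.001,0,-0.004],[0,0,0],-1],[[-0.001,0,-0.008],[0,0,0],-1],[[-0.001,0,-0.01],[0,0,0],-1],[[-0.001,0,-0.01],[0,0,0],-1],[[-0.001,0,-0.01],[0,0,0],-1]]' && python3 -m jog '[[[0,0,0],[0,0,0],-1]]'&& python3 -m jog '[[[0,0,0],[0,0,0],-1]]'&& python3 -m jog '[[[0,0,0],[0,0,0],-1]]'; python3 - <<'E'
from fit import *
s=r.sense();m=vision.camera_model('wrist');print(s['tool_pos'],s['tcp_rot'],s['ft_force']);np.save('m9.npy',m)
cv2.imwrite("pics/w9.png",vision.snapshot('wrist')[:,:,::-1]);crop("pics/w9.png",250,190,130,110,6,"pics/w9c.png")
p=s['tool_pos']
for nm,dz,d in [("tip",-74,16),("tip20",-70,20),("sht",-36,34)]: print(nm,np.round(circ(m,p[0],p[1],p[2]+dz,d),1))
for h in (0,2,4):print(h,np.round(circ(m,552.4,198.6,100+h,30),1),np.round(circ(m,552.4,198.6,54+h,60),1))
E
```

```text
time: 11.45
tool_pos: [551.5, 198.8, 185.9]
tcp_rot: [-94.5, 90.0, -161.2]
ft_force: [0.7, 0.1, -2.6]
finger_gap: 27.0
time: 11.53
tool_pos: [551.8, 198.9, 186.3]
tcp_rot: [-110.9, 90.0, -177.6]
ft_force: [-0.2, 0.2, -2.8]
finger_gap: 27.0
time: 11.62
tool_pos: [551.9, 198.9, 186.4]
tcp_rot: [87.6, 90.0, 20.9]
ft_force: [-0.0, -0.5, -1.7]
finger_gap: 27.3
time: 11.7
tool_pos: [551.9, 198.9, 186.5]
tcp_rot: [76.9, 90.0, 10.2]
ft_force: [0.5, 0.4, -2.8]
finger_gap: 27.1
[551.89843852 198.90576603 186.48654449] [76.90511305 89.98033721 10.21239851] [ 0.47548831  0.44459221 -2.7732932 ]
tip [300.  329.3 245.5 272.9]
tip20 [296.  333.3 244.4 279.2]
sht [277.5 351.9 254.8 322.4]
0 [289.3 341.7 225.8 275. ] [271.1 359.6 183.7 268.4]
2 [289.1 341.9 226.8 276.3] [270.8 359.9 184.3 269.5]
4 [288.9 342.1 227.8 277.7] [270.5 360.2 184.9 270.7]
```

View pics/w9c.png

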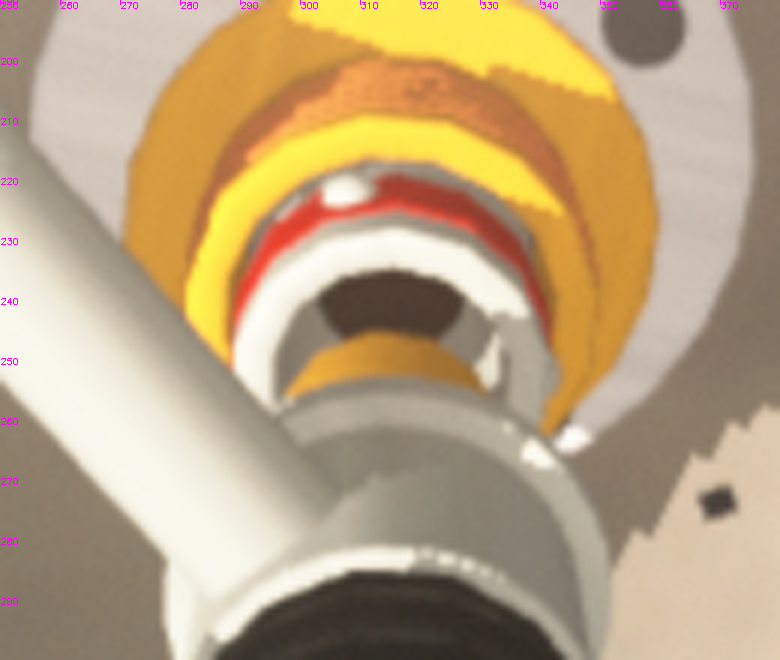

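```bash
python3 -m jog '[[[0.0003,-0.0002,-0.004],[0,0,0],-1],[[0.0003,-0.0002,-0.007],[0,0,0],-1],[[0.0003,-0.0002,-0.01],[0,0,0],-1],[[0.0003,-0.0002,-0.012],[0,0,0],-1]]' && python3 -m jog '[[[0,0,-0.0015],[0,0,0],-1],[[0,0,-0.003],[0,0,0],-1],[[0,0,-0.0045],[0,0,0],-1]]' && python3 -m jog '[[[0,0,-0.0015],[0,0,0],-1],[[0,0,-0.003],[0,0,0],-1],[[0,0,-0.0045],[0,0,0],-1]]'
```

```text
time: 12.08
tool_pos: [551.8, 198.6, 173.5]
tcp_rot: [-97.6, 90.0, -164.3]
ft_force: [-0.3, 0.5, -2.1]
finger_gap: 27.0
time: 12.33
tool_pos: [552.0, 198.7, 169.6]
tcp_rot: [-105.9, 90.0, -172.6]
ft_force: [-0.0, -0.2, -2.6]
finger_gap: 27.2
time: 12.58
tool_pos: [552.1, 198.7, 165.2]
tcp_rot: [84.0, 90.0, 17.3]
ft_force: [0.5, 0.4, -2.4]
finger_gap: 26.7
```

The tip is about 11 mm inside with no contact force. I'll continue.

```bash
python3 -m jog '[[[0,0,-0.002],[0,0,0],-1],[[0,0,-0.004],[0,0,0],-1],[[0,0,-0.006],[0,0,0],-1],[[0,0,-0.008],[0,0,0],-1]]' && python3 -m jog '[[[0,0,-0.0015],[0,0,0],-1],[[0,0,-0.003],[0,0,0],-1],[[0,0,-0.0045],[0,0,0],-1],[[0,0,-0.005],[0,0,0],-1]]' 
```

```text
time: 12.92
tool_pos: [552.0, 198.7, 157.0]
tcp_rot: [-91.2, 90.0, -157.9]
ft_force: [0.8, -0.3, -2.3]
finger_gap: 26.9
time: 13.25
tool_pos: [552.0, 198.6, 152.0]
tcp_rot: [-101.2, 90.0, -167.9]
ft_force: [-0.0, -0.6, -2.9]
finger_gap: 27.0
```

```bash
python3 -m jog '[[[0,0,-0.001],[0,0,0],-1],[[0,0,-0.002],[0,0,0],-1],[[0,0,-0.002],[0,0,0],-1]]' && python3 -m jog '[[[0,0,-0.001],[0,0,0],-1],[[0,0,-0.0015],[0,0,0],-1],[[0,0,-0.0015],[0,0,0],-1]]' 
```

```text
time: 13.5
tool_pos: [552.0, 198.6, 150.1]
tcp_rot: [-102.0, 90.0, -168.7]
ft_force: [-0.7, 0.1, -2.6]
finger_gap: 27.0
time: 13.75
tool_pos: [552.3, 198.7, 149.4]
tcp_rot: [81.9, 90.0, 15.2]
ft_force: [-0.7, -0.8, 1.1]
finger_gap: 27.0
```

```bash
python3 -m jog '[[[0,0,-0.0005],[0,0,0],-1],[[0,0,-0.001],[0,0,0],-1]]'; python3 -m jog '[[[0,0,-0.0005],[0,0,0],-1],[[0,0,-0.001],[0,0,0],-1]]'
```

```text
time: 13.92
tool_pos: [552.7, 198.9, 149.2]
tcp_rot: [84.1, 89.9, 17.4]
ft_force: [-2.4, -1.3, 9.9]
finger_gap: 26.7
time: 14.08
tool_pos: [552.7, 198.9, 148.6]
tcp_rot: [83.1, 89.9, 16.4]
ft_force: [-4.4, -1.4, 7.5]
finger_gap: 26.8
```

```bash
python3 -m jog '[[[0,0,-0.0005],[0,0,0],-1],[[0,0,-0.001],[0,0,0],-1]]'; python3 -m jog '[[[0,0,-0.0005],[0,0,0],-1],[[0,0,-0.001],[0,0,0],-1]]'
```

```text
time: 14.25
tool_pos: [552.2, 198.7, 146.1]
tcp_rot: [81.7, 90.0, 15.0]
ft_force: [0.8, -0.1, -2.3]
finger_gap: 27.2
time: 14.42
tool_pos: [552.1, 198.7, 144.9]
tcp_rot: [97.3, 90.0, 30.6]
ft_force: [-2.8, 0.1, 6.7]
finger_gap: 27.0
```

```bash
python3 -m jog '[[[0,0,-0.0004],[0,0,0],-1],[[0,0,-0.0004],[0,0,0],-1]]'; python3 - <<'E'
from fit import *
s=r.sense();print(s['tool_pos'],s['ft_force'])
for n in ['wrist','side','top']: cv2.imwrite(f"pics/{n}10.png",vision.snapshot(n)[:,:,::-1])
crop("pics/wrist10.png",240,160,150,140,5,"pics/w10c.png");crop("pics/side10.png",290,240,80,100,7,"pics/s10c.png")
E
```

```text
time: 14.58
tool_pos: [552.1, 198.7, 144.9]
tcp_rot: [73.9, 90.0, 7.2]
ft_force: [-2.6, -0.7, 5.0]
finger_gap: 26.8
[552.12614922 198.68133847 144.92240642] [-2.64771153 -0.72457802  5.03367701]
```

View pics/w10c.png

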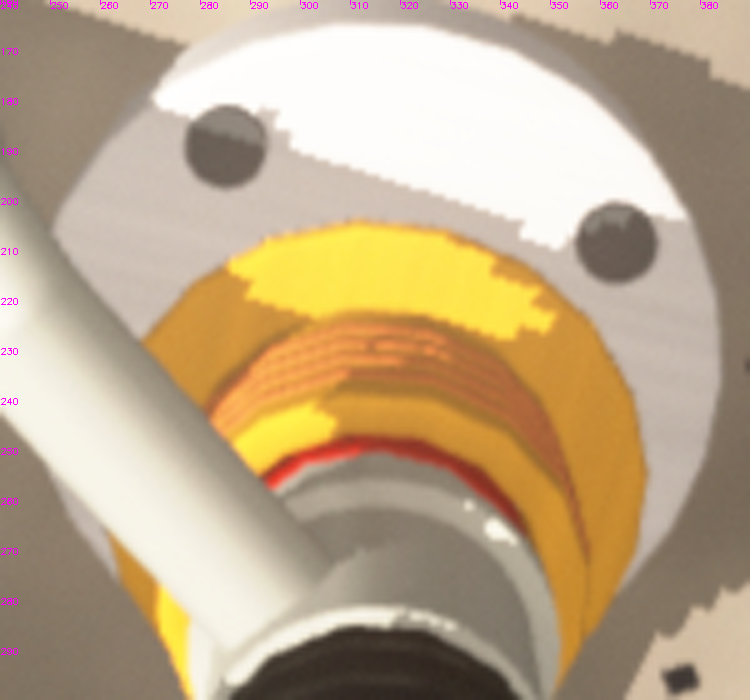

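View pics/s10c.png

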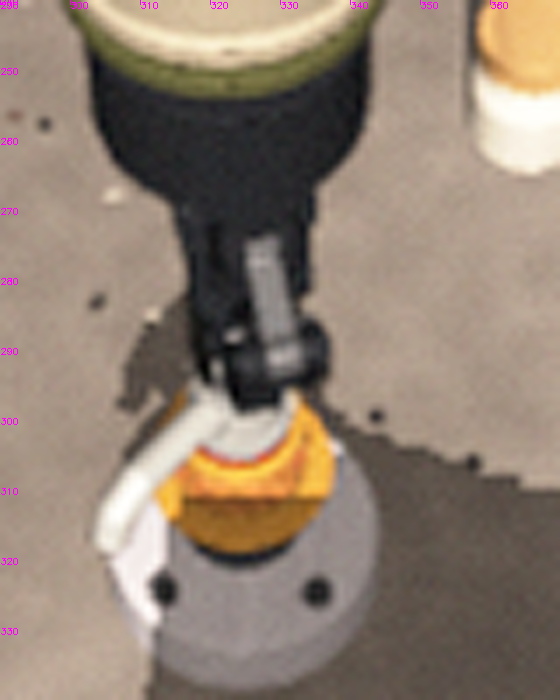

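```bash
python3 -m jog '[[[0,0,-0.0005],[0,0,0],-1],[[0,0,-0.0005],[0,0,0],-1]]';python3 -m jog '[[[0,0,-0.0005],[0,0,0],-1],[[0,0,-0.0005],[0,0,0],-1]]'
```

```text
time: 14.9
tool_pos: [552.2, 198.7, 144.9]
tcp_rot: [75.2, 90.0, 8.5]
ft_force: [-4.5, -1.2, 8.0]
finger_gap: 26.9
time: 15.07
tool_pos: [552.3, 198.8, 144.9]
tcp_rot: [80.2, 90.0, 13.6]
ft_force: [-5.7, -2.4, 11.9]
finger_gap: 27.0
```

It is at a hard stop: z doesn't change while the force rises gently. I'll unload, then let go.

```bash
python3 -m jog '[[[0,0,0.001],[0,0,0],-1],[[0,0,0.0015],[0,0,0],-1],[[0,0,0.0015],[0,0,0],-1]]' 25;  python3 -m jog '[[[0,0,0.0005],[0,0,0],-1],[[0,0,0.0005],[0,0,0],-1]]' 20
```

```text
time: 15.32
tool_pos: [552.2, 198.7, 145.0]
tcp_rot: [87.9, 90.0, 21.2]
ft_force: [-1.3, -0.5, 2.8]
finger_gap: 26.9
time: 15.48
tool_pos: [552.0, 198.6, 145.0]
tcp_rot: [-101.2, 90.0, -167.9]
ft_force: [-0.7, -0.4, -1.3]
finger_gap: 26.7
```

```bash
python3 -m jog '[[[0,0,0],[0,0,0],-0.3],[[0,0,0],[0,0,0],-0.2],[[0,0,0],[0,0,0],-0.1],[[0,0,0],[0,0,0],0.05],[[0,0,0],[0,0,0],0.15]]' && python3 -m jog '[[[0,0,0],[0,0,0],0.15],[[0,0,0.006],[0,0,0],0.15],[[0,0,0.02],[0,0,0],0.15],[[0,0,0.04],[0,0,0],0.15],[[0,0,0.065],[0,0,0],0.15]]' && python3 -m jog '[[[0,0,0.03],[0,0,0],0.15],[[0,0,0.06],[0,0,0],0.15],[[0,0,0.08],[0,0,0],0.15],[[0,0,0.08],[0,0,0],0.15],[[0,0,0.08],[0,0,0],0.15]]' && python3 - <<'E'
from fit import *
s=r.sense();m=vision.camera_model('wrist');print(s['tool_pos'],s['ft_force'])
for n in ['wrist','side','top']: cv2.imwrite(f"pics/{n}11.png",vision.snapshot(n)[:,:,::-1])
crop("pics/wrist11.png",230,100,160,150,5,"pics/w11c.png");crop("pics/side11.png",290,240,80,100,7,"pics/s11c.png")
for z in (66+4,104,136,174): print(z, *[np.round(circ(c,552.3,198.7,z,28 if z>105 else 34 if z>100 else 60),1) for c in (m,vision.camera_model('side'))])
E
```

```text
time: 15.9
tool_pos: [552.1, 198.7, 145.4]
tcp_rot: [68.4, 90.0, 1.7]
ft_force: [0.1, 0.4, -0.1]
finger_gap: 49.0
time: 16.32
tool_pos: [551.0, 198.4, 209.8]
tcp_rot: [-98.4, 89.8, -165.1]
ft_force: [-0.1, -0.5, 0.9]
finger_gap: 48.8
time: 16.73
tool_pos: [553.0, 198.9, 292.8]
tcp_rot: [81.7, 89.8, 15.0]
ft_force: [-0.5, -0.2, -0.9]
finger_gap: 49.4
[552.98762146 198.93155734 292.83308052] [-0.54976223 -0.19136285 -0.86651795]
70 [280.6 348.2 166.  232.3] [310.4 337.3 293.7 317.5]
104 [293.4 335.4 188.7 229.5] [315.7 331.4 290.8 304.5]
136 [295.4 333.4 201.5 238.1] [316.6 329.8 284.1 295.6]
174 [292.8 336.  215.  256.1] [316.  329.6 274.3 285.9]
```

View pics/w11c.png

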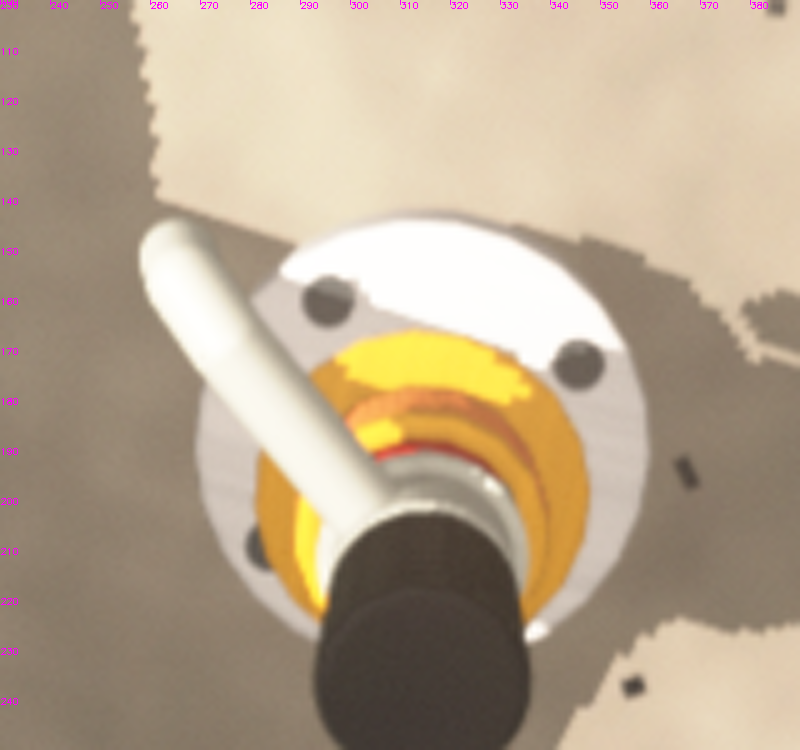

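View pics/s11c.png

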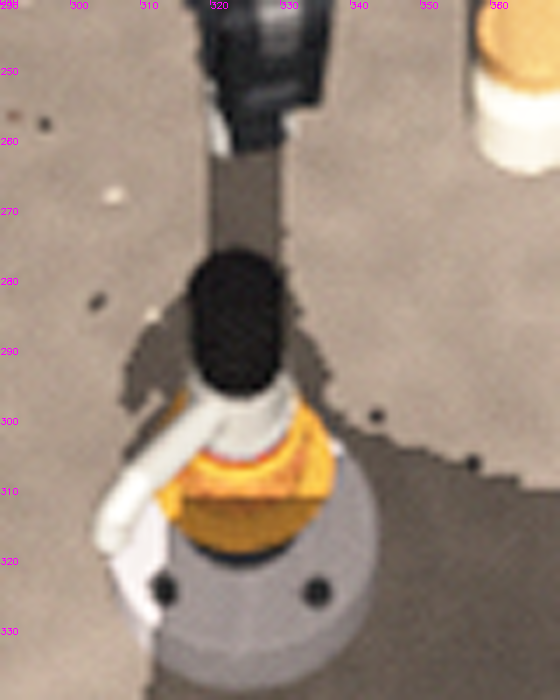

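View pics/top11.png

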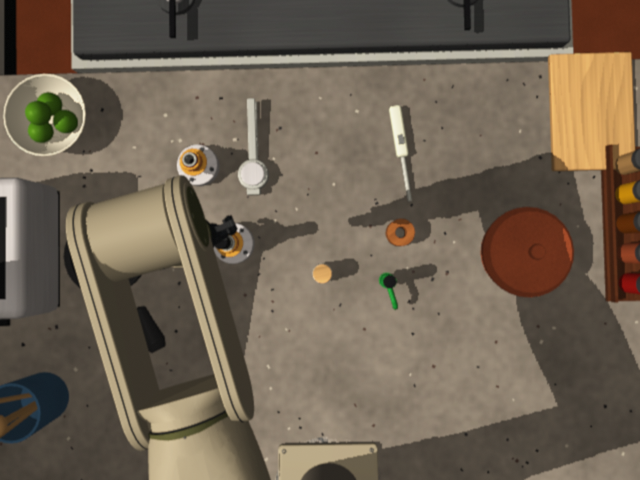

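The spout stands upright in the coupler, with its grip top where predicted in both views. Only a thin red line shows, so the sleeve is forward, and the bystanders have not moved. The gripper is clear, so I'm handing in.

```bash
python3 -c "
from bench import order; print(order.hand_in())"
```

```text
the job is handed in; nothing more can be done
None
```

The spout is home in the coupler nearest the base, upright and released. The sleeve is forward around it, and I handed the job in at about 17 s.

- **Sleeve:** I pulled it down with both fingertips on the flange. It latched back with the red band bared, and it was still back when I checked before picking up the spout.
- **Fit:** The spout went in without contact until it met the trip. The trip freed at a push of about 12.5 N, and the sleeve sprang forward. Further pressing reached about 14–15 N (limit 30 N) with no further downward movement, which is the hard stop.
- **Last checks:** After release, the wrist and side views put the grip top within about 1–2 pixels of where it should be. Only the thin red line seen at the start was showing, and the top view showed the bystanders where they were. The gripper is about 110 mm clear of the spout and reads no load.
- **Disagreement:** The camera fits put the stem's rise, h, at roughly 0.5–3.4 mm, while feel put it at about 4–5 mm. I went by feel for the final seating.
- **Not tested:** I did not tug the spout to check the lock beyond a slight unload.

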